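# Pin the clamshell press shut over a stacked pair of plates

### The job

Stack the loose steel plate from the bench squarely on the steel plate lying in the open clamshell press and let go of it, then swing the hinged lid down over the pair. Next take the steel pin out of its stand and push it down through the lid hole into the hole in the base below, until its collar presses the sprung lid fully shut; finish there without letting go, still gripping the pin, touching nothing but the pin, and pressing it down so that the lid stays shut. Leave the beaker and the dark-capped jar where they stand.

Things in the scene. Friction and masses are not known exactly. Their poses are not given: they have to be found in the camera images.
- jig: base half of the aluminium clamshell press, fixed to the bench. Origin: centre of its underside; +x to the hinge end (roughly the robot's left, within 0.25 rad), -x to the pin end, z up. Slab 182 (x) x 110 (y) x 12 mm; on it the dark pad at x = +15 mm, the pin block at x = -55 mm, and two hinge posts at x = 75, y = +-49 mm, up to z = 58 mm
- pad_top (a point): centre of the top of the dark pad (56 x 36 mm, 16 mm above the bench), on which the lower plate lies
- base_hole (a point): centre of the mouth of the vertical 14 mm hole in the pin block (40 x 60 mm, top 40 mm above the bench); the hole is 28 mm deep with a small chamfer; axes as jig
- lid_hinge (a point): middle of the hinge axis, 51 mm above the bench; the axis runs along the jig's y. Axes as jig, they do not turn with the lid. Hinge friction 0.10 N m, lid 0.12 kg: the lid stays where it is left, except that a sprung foot under it pushes it up when almost shut
- lid (a joint): lid angle, rad: 0 = fully shut (level, stop), 1.57 = upright, limit 2.05; starts at 1.75 to 2.0, leaning away from the plates. Over two plates its sprung foot (1.5 N/mm) touches about 0.1 rad before shut; left alone it springs up to about 0.06 rad; about 5 N down at the pin hole shuts it fully (press with 10 to 15 N)
- lid_hole (a point): centre of the outer (upper) mouth of the 15 mm through hole in the lid, 130 mm from the hinge axis; turns with the lid, z is its outward normal. With the lid shut it is straight above base_hole, 56 mm above the bench; at 0.06 rad it is about 8 mm higher and in line within 1 mm
- lid_edge (a point): middle of the free edge of the lid, mid-thickness, 150 mm from the hinge axis; turns with the lid. Lid: aluminium plate 10 mm thick, 86 mm wide, 46 to 56 mm above the bench when shut. 60 mm from the hinge it has a 4 mm high, 22 mm wide boss outside and the sprung foot, 36 x 30 mm, inside
- lower_plate: steel plate 60 (x) x 40 (y) x 12 mm (z), loose on the dark pad, long side along the jig's x axis. Origin: centre of its underside
- cover_plate: steel plate of the same size, 60 (x) x 40 (y) x 12 mm (z), 0.08 kg or so, lying flat on the bench to one side of the press. Origin: centre of its underside. It may be stacked either way round
- pin_stand: grey block 50 x 50 x 48 mm, fixed to the bench on the other side of the press; the pin stands in a 15 mm hole in its middle. Origin: centre of its underside
- pin: steel pin, about 0.07 kg, upright: shank 12 mm diameter, 40 mm long, chamfered end; above it a collar 27 mm diameter, 6 mm high; above that a black knob 20 mm diameter, 36 mm high; 82 mm in all. Origin: lower end of the shank, z along the pin up to the knob. Starts with its collar resting on the stand (origin 8 mm above the bench)
- pin_grip (a point): point on the pin's axis in the knob, 68 mm above the shank end (22 mm above the top of the collar, 14 mm below the top of the knob): where to grip it
- beaker: small clear beaker, 46 mm diameter, 56 mm high, bystander; origin: centre of its underside
- jar: white reagent jar with a dark cap, 64 mm diameter, 113 mm high, bystander toward the back; origin: centre of its underside

How it is judged:
By the outcome, as a careful person would: the job done as asked, in the order asked, and still so for the second after the job is handed in, while the arm keeps its last pose, push and grip.
It also fails if it takes over 72 s, if anything falls off the work surface, if the arm or the gripper's body presses on something with over 40 N, if the wrist force passes 120 N, or if a joint passes its speed limit or range.

### The arm

A 6-joint arm with a two-finger parallel gripper is mounted at the origin on the work surface; the furniture and walls round the work are solid. World frame = base frame: x ahead of the robot, y to its left, z up, the work surface at z = 0. Lengths are in m, angles in degrees, forces in N, time in s.
With the tool pointing down it reaches from about 0.375 to 0.9 m from the base axis. Payload 3.1 kg.
Tool frame: the origin (TCP) lies at the very end of the fingers, on their centre line; the grasp point (between the pads) lies 19 mm behind it; z points along the fingers, y is the line along which they close (so a half turn about z gives the same grasp; the last joint's range is limited). The gripper opens to 87 mm and grips with 3 to 60 N. Pads are 19 mm wide; open, the fingers measure 117 mm over their backs; the gripper's body (75 mm by 190 mm) begins 51 mm behind the grasp point.
Start: joints at [53.6, 30.224, 82.088, -0, 67.689, -10.227], TCP at [0.276, 0.561, 0.223] pointing down, gripper open.
Joint ranges: [-176.69, 176.69], [-43.24, 126.21], [12.49, 139.97], [-82, 262], [0, 151.66], [-163.58, 163.58]. Speed limits (degrees/s): [159.86, 159.86, 180, 180, 180, 180].

### API

Orientations are given as a 3x3 rotation matrix whose columns are the frame's x, y, z axes.
In Python, from rig import bot gives the robot as it stands.
- The arm moves only by the tool move_arm, never from a script. Its argument "increments" is a list of rows, each an object with "xyz": the shift along the tool's x, y, z in mm, a list of three; "roll": the turn about the tool's z in rad; "grip": the opening in per cent of the stroke, from 0 (shut) to 100 (fully open). A call has 1 to 5 rows; each row shifts and turns the commanded pose from where the row before left it, along the tool's axes as they then stand; what a row does not reach is not made up. A row lasts 1/12 s, in which the tool goes at most 41.7 mm and 7.16 degrees, less where a joint would pass 70% of its speed; a pose out of reach is approached as far as the arm can. A call is refused whole if a number of a shift passes 41.7 or a number of a turn 0.125, either way. A call with a gripper value outside its range is refused whole. The fingers move at their own pace and stop on an object; the grip force is fixed at half the most. Time passes only in rows, so rows that do not move let the fingers close. It gives the time, the measured TCP pose, the force, the opening and the grip force at its end, in the units of the state.
- bot.read_state(): the state, without advancing time (a new reading comes with each control period).
- bot.capture(name): name is "scene" or "top"; returns (picture, depth): 400x640x3 uint8, red, green, blue; 400x640 float32, m along the optical axis (not along the pixel's ray), 0 where there is no reading.
- bot.camera_model(name): a dict with "intrinsics" (3x3 intrinsics, pixels), "D" ([k1, k2, p1, p2, k3] as OpenCV has them; the pictures are not rectified), "rvec" (rotation vector, rad) and "tvec" (3), from world to camera coordinates, as OpenCV has them. Camera axes: x right, y down, z forward; pixel columns grow to the right and rows downward; lengths in m; the calibration is good to about 2 mm. A picture is of the moment at which its call begins. camera_model takes no time and is no camera call.
- bot.hand_in(): hands the job in; it is judged then, once.
Trained networks look in the newest picture that a camera, given by its name, has taken for a name from the list of things; names that differ only in an ending like _2 or _b are one class to them, and where a whole thing is asked for, a point or a joint stands for the part that bears it (a point fixed in the world has none). Each returns a list of dicts, best first, with "conf" (0 to 1); they miss things now and then, are a little off and sometimes report something else, mostly with a low value. They report only what shows in the picture. A call takes as long as a camera call.
- bot.spot_in(label, camera): "at" ([x, y, z] in m, in the coordinates of the camera as it stood for that picture, good to about 4 mm: the middle of the surface that is visible of it).
- bot.trace(label, camera): "mask" (400x640 bool, what is visible of it).
The state is a dict: "time_s": time; "joint_positions": joint angles; "qvel": joint speeds; "tau": joint torques, N m; "position": TCP position; "tcp_rot": TCP orientation; "force": force on the tool from outside, world axes, zero at the start; "moment": the same for the moment, N m; "opening": opening from 0.0 (shut) to 1.0 (fully open); "grasp_force": force on a finger pad.
Only numpy, scipy, OpenCV 4.12 (cv2) and the standard library are available. Lean on these libraries where they do the work, as an engineer would, in place of code of your own. Each camera call takes 0.05 s, during which the arm holds its last target. There are 200 camera calls.

## Working session

There is one attempt and no reset: what is moved stays moved. The work goes in short steps, Python scripts to look and compute and a tool call to move; the robot and the scene stay as the last step left them, time stands still between calls to the robot, and variables do not carry over. Pictures are saved under pics/ and viewed, at most 10 in all, crops included, and the job is handed in when it is done.

Besides the shell and the picture viewer there is one more tool, called after ">>>" as a command line: name --argument value ..., lists and objects as JSON in quotes. move_arm: Moves the arm, as the interface text tells. Its arguments: {"type":"object","properties":{"increments":{"type":"array"}},"required":["increments"]}

```bash
ls; mkdir -p pics; cat > h.py <<'E'
import numpy as np,cv2
from rig import bot
def cam(n):
    m=bot.camera_model(n);R=cv2.Rodrigues(np.array(m["rvec"],float))[0];t=np.array(m["tvec"],float).ravel()
    return np.array(m["intrinsics"],float),np.array(m["D"],float),R,t
def c2w(n,p):
    K,D,R,t=cam(n);return (np.asarray(p)-t)@R
def cloud(n,depth,mask=None):
    K,D,R,t=cam(n)
    m=depth>0
    if mask is not None:m&=mask
    v,u=np.nonzero(m)
    uv=cv2.undistortPoints(np.stack([u,v],1).astype(np.float64)[:,None],K,D)[:,0]
    z=depth[v,u][:,None]
    return (np.hstack([uv*z,z])-t)@R
def proj(n,P):
    m=bot.camera_model(n);return cv2.projectPoints(np.atleast_2d(np.array(P,float)),np.array(m["rvec"],float),np.array(m["tvec"],float),np.array(m["intrinsics"],float),np.array(m["D"],float))[0][:,0]
def save(n,img):cv2.imwrite("pics/"+n,img[:,:,::-1])
E
python3 - <<'E'
from h import *
s=bot.read_state();print({k:np.round(v,3).tolist() for k,v in s.items()})
for n in["scene","top"]:
    im,d=bot.capture(n);save(n+"0.png",im);np.save(n+"0.npy",d)
    K,D,R,t=cam(n);print(n,"campos",np.round(-R.T@t,3),K[0,0])
    for l in["jig","pad_top","base_hole","lid_hinge","lid","lid_hole","lid_edge","lower_plate","cover_plate","pin_stand","pin","pin_grip","beaker","jar"]:
        try:print(n,l,[(np.round(c2w(n,r["at"]),4).tolist(),round(r["conf"],2)) for r in bot.spot_in(l,n)[:2]])
        except Exception as e:print(l,e)
E
```

```text
pics
{'time_s': 0.0, 'joint_positions': [53.602, 30.278, 82.158, -0.001, 67.688, -10.229], 'qvel': [0.114, 0.086, -0.045, -0.02, 0.072, 0.003], 'tau': [0.0, -44.005, -17.659, 0.063, 0.058, -0.0], 'position': [0.275, 0.56, 0.222], 'tcp_rot': [[-0.897, 0.441, -0.001], [0.441, 0.897, -0.002], [0.0, -0.002, -1.0]], 'force': [-0.075, 0.273, 0.071], 'moment': [-0.003, 0.002, -0.059], 'grasp_force': 0.0, 'opening': 1.0}
scene campos [-0.093  0.798  0.414] 365.4633703998595
scene jig [([0.4368, 0.2437, 0.043], 0.97), ([0.4813, 0.4316, 0.0705], 0.31)]
scene pad_top []
scene base_hole [([0.4311, 0.2461, 0.0402], 0.9)]
scene lid_hinge [([0.4382, 0.2472, 0.0416], 0.61), ([0.4793, 0.4336, 0.0644], 0.56)]
scene lid [([0.4574, 0.2759, 0.124], 0.81)]
scene lid_hole [([0.4545, 0.2755, 0.1235], 0.9)]
scene lid_edge []
scene lower_plate [([0.4354, 0.174, 0.0283], 0.75)]
scene cover_plate [([0.4548, -0.0791, 0.0116], 0.49)]
scene pin_stand [([0.4691, 0.4435, 0.0302], 0.9)]
scene pin [([0.4816, 0.4324, 0.0687], 0.78)]
scene pin_grip [([0.4826, 0.4296, 0.0712], 0.73)]
scene beaker [([0.3295, 0.3333, 0.041
[... 163 characters left out ...]
317919409
top jig [([0.4512, 0.2085, 0.0149], 0.71)]
top pad_top [([0.4541, 0.2083, 0.0086], 0.6)]
top base_hole [([0.4529, 0.2055, 0.0106], 0.56)]
top lid_hinge [([0.4529, 0.2115, 0.0136], 0.89)]
top lid [([0.4657, 0.2682, 0.1356], 0.76)]
top lid_hole [([0.4661, 0.2687, 0.1386], 0.81)]
top lid_edge [([0.466, 0.2688, 0.1429], 0.95)]
top lower_plate [([0.4515, 0.1777, 0.0274], 0.57)]
top cover_plate [([0.464, -0.0891, 0.0107], 0.65)]
top pin_stand [([0.4794, 0.4177, 0.0452], 0.91)]
top pin [([0.4551, 0.2086, 0.0119], 0.35)]
top pin_grip []
top beaker [([0.3449, 0.3232, 0.0045], 0.84), ([0.4815, 0.4177, 0.0465], 0.41)]
top jar [([0.5566, 0.4924, 0.0812], 0.85), ([0.344, 0.3243, 0.0059], 0.46)]
```

View pics/scene0.png

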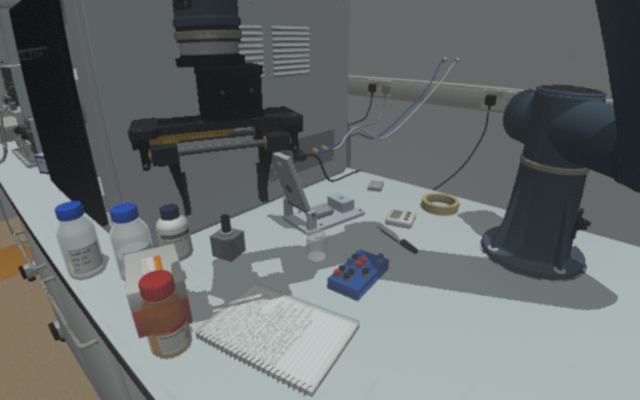

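View pics/top0.png

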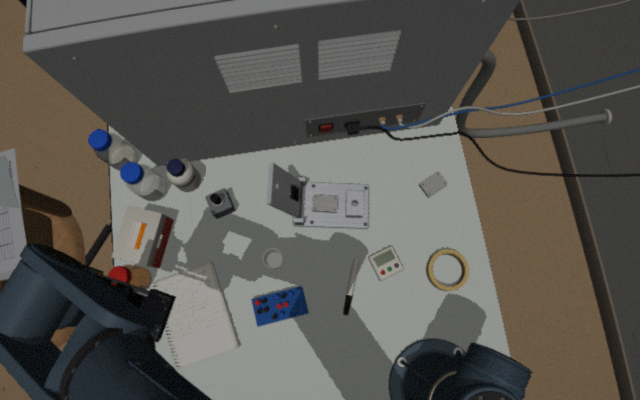

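The top view shows the jig around (335,205) with the lid leaning at (285,190). The loose plate is at (432,184), the stand with the pin at (220,202), the dark-capped jar at (180,172) and the beaker at (273,258). A cabinet stands behind, above row 160. Next I'll fit the geometry from depth.

```bash
cat > fit.py <<'E'
from h import *
d=np.load("top0.npy");im=cv2.imread("pics/top0.png")
P=cloud("top",d);u=np.nonzero(d>0)
def sel(x0,x1,y0,y1,z0,z1):
    return (P[:,0]>x0)&(P[:,0]<x1)&(P[:,1]>y0)&(P[:,1]<y1)&(P[:,2]>z0)&(P[:,2]<z1)
def rect(n,m):
    q=P[m]
    if len(q)<5:print(n,"few",len(q));return
    (c,s,a)=cv2.minAreaRect(q[:,:2].astype(np.float32)*1000)
    print(n,len(q),"c",np.round(c,1),"size",np.round(s,1),"ang",round(a,1),"z",np.round(np.percentile(q[:,2],[5,50,95]),4),"mean",q.mean(0).round(4))
rect("bench",sel(.3,.4,0,.05,-.02,.02))
rect("cover",sel(.42,.52,-.14,-.04,.007,.02))
rect("jigslab",sel(.38,.54,.05,.32,.006,.018))
rect("pinblock",sel(.4,.52,.05,.19,.034,.046))
rect("lower",sel(.4,.52,.13,.22,.022,.033))
rect("posts",sel(.36,.55,.2,.3,.04,.062))
rect("stand",sel(.42,.53,.36,.47,.043,.052))
rect("pintop",sel(.42,.53,.36,.47,.080,.098))
rect("jar",sel(.5,.62,.44,.54,.1,.125))
rect("beaker",sel(.3,.4,.28,.37,.01,.07))
m=sel(.38,.56,.2,.34,.07,.25);q=P[m];c=q.mean(0);U,S,V=np.linalg.svd(q-c);print("lid n",V[2].round(3),"c",c.round(4),S.round(3),"zmax",q[:,2].max(),"y at",q[:,1].min(),q[:,1].max(), "x",q[:,0].min(),q[:,0].max())
m=sel(.5,.9,-.2,.6,.15,.6);q=P[m];print("cabinet xmin by y",[(y,np.round(np.percentile(q[abs(q[:,1]-y)<.02,0],[1,5]),3)) for y in(-.1,0,.1,.2,.3,.4,.5) if (abs(q[:,1]-y)<.02).any()],q[:,2].max())
E
python3 fit.py; python3 -c "
import cv2;i=cv2.imread('pics/top0.png')[150:250,190:460];cv2.imwrite('pics/crop1.png',cv2.resize(i,None,fx=2.9,fy=2.9,interpolation=cv2.INTER_CUBIC))"
```

```text
bench 818 c [350.  25.] size [99.9 49.9] ang 0.1 z [-0.0031  0.0003  0.0172] mean [0.3506 0.0247 0.0016]
cover 399 c [463.4 -94.2] size [40.8 62.9] ang 24.7 z [0.0086 0.0118 0.0152] mean [ 0.4627 -0.0933  0.0119]
jigslab 2065 c [463.8 159.6] size [222.3 139.6] ang 78.9 z [0.0088 0.012  0.0152] mean [0.4459 0.1602 0.012 ]
pinblock 412 c [439.4 111. ] size [38.1 60.7] ang 80.3 z [0.0364 0.0398 0.0426] mean [0.439  0.1112 0.0397]
lower 424 c [453.  182.1] size [118.  54.] ang 58.5 z [0.0246 0.0278 0.0305] mean [0.4516 0.1793 0.0278]
posts 200 c [463.3 236.9] size [ 23.2 113. ] ang 77.7 z [0.0478 0.0563 0.06  ] mean [0.4573 0.2373 0.0555]
stand 329 c [489.9 426.3] size [51.4 50.8] ang 14.6 z [0.0446 0.0477 0.0509] mean [0.4875 0.4247 0.0477]
pintop 68 c [489.3 425.7] size [18.7 18.2] ang 57.9 z [0.0826 0.0894 0.0924] mean [0.4891 0.4257 0.0888]
jar 408 c [582.2 489. ] size [61.2 98. ] ang 0.6 z [0.102  0.1115 0.122 ] mean [0.5871 0.4962 0.1115]
beaker 163 c [338.9 317.5] size [41.3 43.6] ang 82.2 z [0.0144 0.0518 0.0576] mean [0.3408 0.3192 0.0429]
lid n [-0.191 -0.896  0.4  ] c [0.4673 0.2688 0.1455] [1.381 0.919 0.14 ] zmax 0.1953655785315612 y at 0.23302181180646744 0.3021452743486058 x 0.42316220820548006 0.5164437553183706
cabinet xmin by y [(-0.1, array([0.609, 0.61 ])), (0, array([0.609, 0.61 ])), (0.1, array([0.606, 0.607])), (0.2, array([0.606, 0.607])), (0.3, array([0.605, 0.607])), (0.4, array([0.61, 0.61])), (0.5, array([0.61, 0.61]))] 0.5386472255527064
```

View pics/crop1.png

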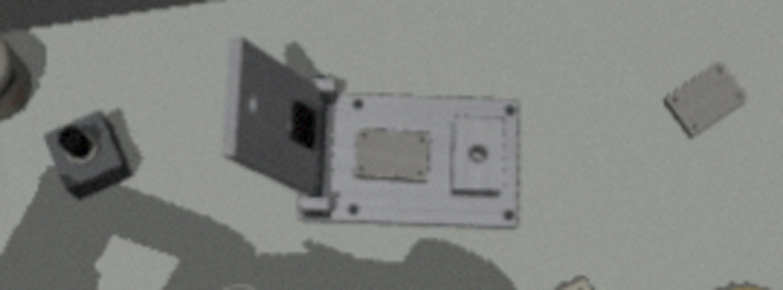

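```bash
cat >> h.py <<'E'
E0=np.array([np.cos(np.radians(79.2)),np.sin(np.radians(79.2)),0]);F0=np.array([-E0[1],E0[0],0]);O=np.array([.4394,.111,0])+.055*E0
def yaw(R): return np.degrees(np.arctan2(R[1,1],R[0,1]))
def plan(way,state=None,step=41):
    "way: list of (xyz, yaw_y deg or None); prints rows in tool axes (world delta, then roll)"
    s=state or bot.read_state();p=np.array(s["position"]);y=yaw(np.array(s["tcp_rot"]))
    for q,yy in way:
        q=np.array(q,float);dy=0 if yy is None else (yy-y+90)%180-90
        n=int(max(1,np.ceil(np.linalg.norm(q-p)*1000/step),np.ceil(abs(np.radians(dy))/.12)))
        out=[]
        for i in range(n):
            a=np.radians(y+dy*i/n);Y=np.array([np.cos(a),np.sin(a),0]);Z=np.array([0,0,-1.]);X=np.cross(Y,Z)
            d=(q-p)*1000/n;out.append([round(float(d@v),1)for v in(X,Y,Z)])
        print(np.round(q,4),n,"rows roll",round(-np.radians(dy)/n,4),out)
        p=q;y=y+dy
def st():
    s=bot.read_state();print("t",round(s["time_s"],2),"pos",np.round(s["position"],4),"yaw",round(yaw(np.array(s["tcp_rot"])),2),"F",np.round(s["force"],1),"op",round(s["opening"],3),"gf",round(s["grasp_force"],1),"j",np.round(s["joint_positions"],1));return s
def onz(n,uv,z):
    K,D,R,t=cam(n);r=cv2.undistortPoints(np.array([[uv]],float),K,D)[0,0];c=-R.T@t;w=np.array([r[0],r[1],1])@R
    return c+w*(z-c[2])/w[2]
E
python3 - <<'E'
from h import *
print(onz("top",(354.8,202.8),.04),onz("top",(215.9,198.3),.09),O)
d=np.load("top0.npy")
for l in["lower_plate","cover_plate","pin","pin_stand","jar","beaker"]:
    r=bot.trace(l,"top")
    if r:
        P=cloud("top",d,r[0]["mask"]);c=cv2.minAreaRect(P[:,:2].astype(np.float32)*1000);print(l,round(r[0]["conf"],2),np.median(P,0).round(4),np.round(c[0],1),np.round(c[1],1),round(c[2],1),P[:,2].max().round(3))
st();plan([([.463,-.094,.223],24.7),([.463,-.094,.06],None)],step=40.5)
E
```

```text
[0.43805048 0.10936134 0.04      ] [0.48569976 0.42235667 0.09      ] [0.44970597 0.1650258  0.        ]
lower_plate 0.75 [0.451  0.18   0.0277] [455.  178.7] [64.1 47.5] 74.9 0.033
cover_plate 0.81 [ 0.4628 -0.0921  0.0117] [465.2 -94.9] [43.5 67.8] 24.7 0.019
pin_stand 0.88 [0.4796 0.4185 0.0463] [496.8 431.2] [70.3 60. ] 17.1 0.092
jar 0.67 [0.5557 0.4941 0.0829] [568.4 509.8] [74.2 59.1] 63.9 0.116
beaker 0.71 [0.3424 0.3203 0.0064] [343.1 316.8] [41.4 52.1] 81.5 0.059
t 1.8 pos [0.2756 0.5609 0.2226] yaw 63.83 F [-0.5 -0.7  0.1] op 0.995 gf 0.0 j [ 53.6  30.2  82.1   0.   67.7 -10.2]
[ 0.463 -0.094  0.223] 17 rows roll 0.0402 [[-26.9, -29.7, -0.0], [-28.1, -28.6, -0.0], [-29.2, -27.5, -0.0], [-30.3, -26.3, -0.0], [-31.3, -25.0, -0.0], [-32.3, -23.8, -0.0], [-33.2, -22.4, -0.0], [-34.1, -21.1, -0.0], [-34.9, -19.7, -0.0], [-35.7, -18.3, -0.0], [-36.4, -16.8, -0.0], [-37.0, -15.4, -0.0], [-37.6, -13.9, -0.0], [-38.1, -12.3, -0.0], [-38.6, -10.8, -0.0], [-39.0, -9.2, -0.0], [-39.3, -7.7, -0.0]]
[ 0.463 -0.094  0.06 ] 5 rows roll -0.0 [[0.0, 0.0, 32.6], [0.0, 0.0, 32.6], [0.0, 0.0, 32.6], [0.0, 0.0, 32.6], [0.0, 0.0, 32.6]]
```

>>> move_arm --increments '[{"xyz": [-26.9,-29.7,0],"roll": 0.04,"grip": 100},{"xyz": [-28.1,-28.6,0],"roll": 0.04,"grip": 100},{"xyz": [-29.2,-27.5,0],"roll": 0.04,"grip": 100},{"xyz": [-30.3,-26.3,0],"roll": 0.04,"grip": 100},{"xyz": [-31.3,-25,0],"roll": 0.04,"grip": 100}]'

```text
time_s: 2.22
position: [0.331, 0.3667, 0.2227]
tcp_rot: [[-0.791, 0.611, 0.001], [0.611, 0.791, 0.0], [-0.0, 0.0, -1.0]]
force: [0.6, 0.5, 0.4]
opening: 1.0
grasp_force: 0.0
```

>>> move_arm --increments '[{"xyz": [-32.3,-23.8,0],"roll": 0.04,"grip": 100},{"xyz": [-33.2,-22.4,0],"roll": 0.04,"grip": 100},{"xyz": [-34.1,-21.1,0],"roll": 0.04,"grip": 100},{"xyz": [-34.9,-19.7,0],"roll": 0.04,"grip": 100},{"xyz": [-35.7,-18.3,0],"roll": 0.04,"grip": 100}]'

```text
time_s: 2.63
position: [0.3866, 0.1738, 0.2229]
tcp_rot: [[-0.654, 0.757, 0.001], [0.757, 0.654, 0.0], [-0.001, 0.001, -1.0]]
force: [0.5, 0.4, -1.0]
opening: 0.999
grasp_force: 0.0
```

>>> move_arm --increments '[{"xyz": [-36.4,-16.8,0],"roll": 0.04,"grip": 100},{"xyz": [-37,-15.4,0],"roll": 0.04,"grip": 100},{"xyz": [-37.6,-13.9,0],"roll": 0.04,"grip": 100},{"xyz": [-38.1,-12.3,0],"roll": 0.04,"grip": 100},{"xyz": [-38.6,-10.8,0],"roll": 0.04,"grip": 100}]'

```text
time_s: 3.05
position: [0.4421, -0.0191, 0.2229]
tcp_rot: [[-0.49, 0.872, 0.001], [0.872, 0.49, -0.0], [-0.001, 0.001, -1.0]]
force: [0.5, 0.2, -0.9]
opening: 1.005
grasp_force: 0.0
```

>>> move_arm --increments '[{"xyz": [-39,-9.2,0],"roll": 0.04,"grip": 100},{"xyz": [-39.3,-7.7,0],"roll": 0.04,"grip": 100},{"xyz": [0,0,40],"roll": 0,"grip": 100},{"xyz": [0,0,40],"roll": 0,"grip": 100},{"xyz": [0,0,0],"roll": 0,"grip": 100}]'

```text
time_s: 3.47
position: [0.4596, -0.0931, 0.1364]
tcp_rot: [[-0.418, 0.908, -0.014], [0.908, 0.418, 0.006], [0.012, -0.01, -1.0]]
force: [-1.6, 0.2, 0.3]
opening: 0.997
grasp_force: 0.0
```

```bash
python3 - <<'E'
from h import *
st();plan([([.463,-.0942,.04],24.7),([.463,-.0942,.003],None)],step=34)
E
```

```text
t 3.47 pos [ 0.4596 -0.0931  0.1364] yaw 24.73 F [-1.6  0.2  0.3] op 0.997 gf 0.0 j [-25.1  26.7 108.3  -0.   45.8 -49.9]
[ 0.463  -0.0942  0.04  ] 3 rows roll 0.0002 [[-0.8, 0.9, 32.1], [-0.8, 0.9, 32.1], [-0.8, 0.9, 32.1]]
[ 0.463  -0.0942  0.003 ] 2 rows roll -0.0 [[0.0, 0.0, 18.5], [0.0, 0.0, 18.5]]
```

>>> move_arm --increments '[{"xyz": [0,0,32],"roll": 0,"grip": 100},{"xyz": [0,0,32],"roll": 0,"grip": 100},{"xyz": [0,0,32],"roll": 0,"grip": 100},{"xyz": [0,0,0],"roll": 0,"grip": 100},{"xyz": [0,0,0],"roll": 0,"grip": 100}]'

```text
time_s: 3.88
position: [0.4637, -0.0933, 0.0468]
tcp_rot: [[-0.421, 0.907, -0.002], [0.907, 0.421, 0.001], [0.002, -0.002, -1.0]]
force: [-0.0, 0.6, -0.5]
opening: 1.0
grasp_force: 0.0
```

```bash
python3 - <<'E'
from h import *
st();plan([([.463,-.0942,.003],24.7)],step=15)
E
```

```text
t 3.88 pos [ 0.4637 -0.0933  0.0468] yaw 24.91 F [-0.   0.6 -0.5] op 1.0 gf 0.0 j [-25.   36.7 111.5   0.   31.9 -49.9]
[ 0.463  -0.0942  0.003 ] 3 rows roll 0.0012 [[-0.2, -0.3, 14.6], [-0.2, -0.3, 14.6], [-0.2, -0.3, 14.6]]
```

>>> move_arm --increments '[{"xyz": [0,-0.5,20],"roll": 0,"grip": 100},{"xyz": [0,-0.5,15],"roll": 0,"grip": 100},{"xyz": [0,0,8.5],"roll": 0,"grip": 80},{"xyz": [0,0,0],"roll": 0,"grip": 30},{"xyz": [0,0,0],"roll": 0,"grip": 30}]'

```text
time_s: 4.3
position: [0.4643, -0.0947, 0.0048]
tcp_rot: [[-0.421, 0.907, 0.003], [0.907, 0.421, -0.001], [-0.002, 0.002, -1.0]]
force: [0.2, 0.7, 0.2]
opening: 0.85
grasp_force: 0.0
```

>>> move_arm --increments '[{"xyz": [0,0,0],"roll": 0,"grip": 30},{"xyz": [0,0,0],"roll": 0,"grip": 30},{"xyz": [0,0,0],"roll": 0,"grip": 30},{"xyz": [0,0,0],"roll": 0,"grip": 30}]'

```text
time_s: 4.63
position: [0.4635, -0.0945, 0.0036]
tcp_rot: [[-0.421, 0.907, 0.001], [0.907, 0.421, -0.0], [-0.001, 0.001, -1.0]]
force: [0.7, 0.7, 0.6]
opening: 0.556
grasp_force: 0.0
```

>>> move_arm --increments '[{"xyz": [0,0,0],"roll": 0,"grip": 30},{"xyz": [0,0,0],"roll": 0,"grip": 30},{"xyz": [0,0,0],"roll": 0,"grip": 30},{"xyz": [0,0,0],"roll": 0,"grip": 30}]'

```text
time_s: 4.97
position: [0.4633, -0.0944, 0.0033]
tcp_rot: [[-0.421, 0.907, 0.0], [0.907, 0.421, -0.0], [-0.0, 0.0, -1.0]]
force: [-0.6, 0.4, 5.1]
opening: 0.456
grasp_force: 30.0
```

>>> move_arm --increments '[{"xyz": [0,0,-15],"roll": 0,"grip": 30},{"xyz": [0,0,-30],"roll": 0,"grip": 30},{"xyz": [0,0,-30],"roll": 0,"grip": 30},{"xyz": [0,0,-25],"roll": 0,"grip": 30},{"xyz": [0,0,0],"roll": 0,"grip": 30}]'

```text
time_s: 5.38
position: [0.4655, -0.0953, 0.1066]
tcp_rot: [[-0.421, 0.907, 0.007], [0.907, 0.421, -0.003], [-0.006, 0.005, -1.0]]
force: [0.4, 0.0, 0.5]
opening: 0.453
grasp_force: 30.0
```

```bash
python3 - <<'E'
from h import *
st();im,d=bot.capture("top");np.save("top1.npy",d);save("t1.png",im)
# lower plate refine from image depth, jig frame
P=cloud("top",d);L=np.stack([(P-O)@E0,(P-O)@F0,P[:,2]],1)*1000
m=(abs(L[:,0]-15)<40)&(abs(L[:,1])<30)&(abs(L[:,2]-28)<5)
c=cv2.minAreaRect(L[m,:2].astype(np.float32));print("lower local",m.sum(),L[m].mean(0).round(1),c)
g=(L[:,0]>-100)&0
for n,d in(("top","top0"),):
    P=cloud("top",np.load("top0.npy"));L=np.stack([(P-O)@E0,(P-O)@F0,P[:,2]],1)*1000
    for nm,m in(("lower",(abs(L[:,0]-15)<36)&(abs(L[:,1])<26)&(abs(L[:,2]-28)<5)),("block",(abs(L[:,0]+55)<30)&(abs(L[:,1])<40)&(abs(L[:,2]-40)<5)),("slab",(L[:,0]>-110)&(L[:,0]<60)&(abs(L[:,1])<70)&(abs(L[:,2]-12)<3.5))):
        print(nm,m.sum(),L[m].mean(0).round(1),cv2.minAreaRect(L[m,:2].astype(np.float32)),np.percentile(L[m],[2,98],axis=0).round(1).tolist())
plan([(O+.015*E0+[0,0,.1],-10.8)],step=38)
E
```

```text
t 5.38 pos [ 0.4655 -0.0953  0.1066] yaw 24.88 F [0.4 0.  0.5] op 0.453 gf 30.0 j [-25.1  29.8 109.7   0.   40.  -50. ]
lower local 415 [14.8  0.8 27.9] ((14.698907852172852, 0.10732460021972656), (40.98728942871094, 59.693294525146484), 87.77620697021484)
lower 413 [14.9  0.5 27.9] ((14.712396621704102, 0.1697254180908203), (40.857242584228516, 59.683780670166016), 87.81697082519531) [[-13.4, -19.0, 24.5], [43.7, 20.0, 31.1]]
block 405 [-54.9   0.1  39.8] ((-55.02736282348633, 0.03190803527832031), (38.13108825683594, 60.743553161621094), 1.072630763053894) [[-74.0, -29.5, 35.8], [-35.9, 29.5, 43.2]]
slab 1734 [-12.3   2.5  12. ] ((-15.576007843017578, -0.18558120727539062), (109.89252471923828, 150.95431518554688), 89.90513610839844) [[-88.6, -53.1, 8.9], [58.0, 53.2, 15.0]]
[0.4525 0.1798 0.1   ] 8 rows roll 0.0778 [[31.8, 13.1, 0.6], [32.7, 10.6, 0.6], [33.4, 8.0, 0.6], [33.9, 5.4, 0.6], [34.3, 2.7, 0.6], [34.4, 0.0, 0.6], [34.3, -2.6, 0.6], [34.0, -5.3, 0.6]]
```

>>> move_arm --increments '[{"xyz": [31.8,13.1,0],"roll": 0.078,"grip": 30},{"xyz": [32.7,10.6,0],"roll": 0.078,"grip": 30},{"xyz": [33.4,8,0],"roll": 0.078,"grip": 30},{"xyz": [33.9,5.4,0],"roll": 0.078,"grip": 30},{"xyz": [34.3,2.7,0],"roll": 0.078,"grip": 30}]'

```text
time_s: 5.85
position: [0.4543, 0.0787, 0.1015]
tcp_rot: [[-0.039, 0.999, -0.004], [0.999, 0.039, 0.0], [0.0, -0.004, -1.0]]
force: [0.4, -0.5, -0.4]
opening: 0.454
grasp_force: 30.0
```

>>> move_arm --increments '[{"xyz": [34.4,0,0],"roll": 0.078,"grip": 30},{"xyz": [34.3,-2.6,0],"roll": 0.078,"grip": 30},{"xyz": [34,-5.3,0],"roll": 0.078,"grip": 30},{"xyz": [0,0,0],"roll": 0,"grip": 30},{"xyz": [0,0,0],"roll": 0,"grip": 30}]'

```text
time_s: 6.27
position: [0.4499, 0.1818, 0.1015]
tcp_rot: [[0.184, 0.983, -0.003], [0.983, -0.184, -0.001], [-0.001, -0.003, -1.0]]
force: [0.8, -0.7, -0.4]
opening: 0.453
grasp_force: 30.0
```

```bash
python3 - <<'E'
from h import *
P=cloud("top",np.load("top0.npy"));L=np.stack([(P-O)@E0,(P-O)@F0,P[:,2]],1)*1000
m=(abs(L[:,0]-15)<36)&(abs(L[:,1])<26)&(abs(L[:,2]-27.5)<6.5)
C=np.cov(L[m,:2].T);print("pca",np.degrees(.5*np.arctan2(2*C[0,1],C[0,0]-C[1,1])))
Q=P[(abs(P[:,0]-.463)<.06)&(abs(P[:,1]+.094)<.06)&(abs(P[:,2]-.012)<.005)];C=np.cov(Q[:,:2].T);print("cover long yaw",np.degrees(.5*np.arctan2(2*C[0,1],C[0,0]-C[1,1])),Q.mean(0))
st();im,d=bot.capture("scene");save("s2.png",cv2.resize(im[150:260,230:410],None,fx=4,fy=4,interpolation=cv2.INTER_CUBIC))
plan([(O+.015*E0+[0,0,.1],-11.3)],step=38)
E
```

```text
pca -2.4515895705311053
cover long yaw -66.82085281459719 [ 0.46265729 -0.09328825  0.01189594]
t 6.27 pos [0.4499 0.1818 0.1015] yaw -10.6 F [ 0.8 -0.7 -0.4] op 0.453 gf 30.0 j [  8.8  31.1 108.1  -0.   41.   19.4]
[0.4525 0.1798 0.1   ] 1 rows roll 0.0102 [[-0.4, 2.5, 1.7]]
```

View pics/s2.png

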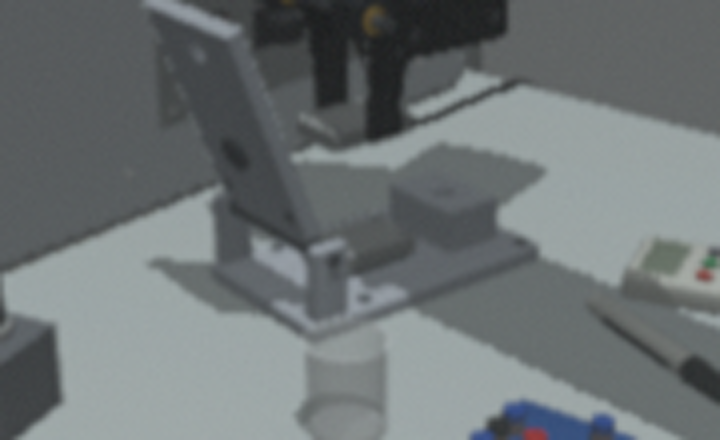

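```bash
python3 - <<'E'
from h import *
T=O+.0148*E0+.0003*F0
plan([(T+[0,0,.045],-12)],step=20)
E
```

```text
[0.4522 0.1796 0.045 ] 3 rows roll 0.0075 [[-0.2, 0.7, 18.9], [-0.2, 0.7, 18.9], [-0.2, 0.7, 18.9]]
```

>>> move_arm --increments '[{"xyz": [0,0.5,25],"roll": 0.01,"grip": 30},{"xyz": [0,0.5,20],"roll": 0.01,"grip": 30},{"xyz": [0,0,12],"roll": 0,"grip": 30},{"xyz": [0,0,0],"roll": 0,"grip": 30},{"xyz": [0,0,0],"roll": 0,"grip": 30}]'

```text
time_s: 6.73
position: [0.4517, 0.1787, 0.0451]
tcp_rot: [[0.21, 0.978, -0.003], [0.978, -0.21, -0.001], [-0.001, -0.003, -1.0]]
force: [0.3, -0.1, -0.8]
opening: 0.456
grasp_force: 30.0
```

>>> move_arm --increments '[{"xyz": [0,0,0],"roll": 0,"grip": 30},{"xyz": [0,0,0],"roll": 0,"grip": 30}]'

```text
time_s: 6.9
position: [0.453, 0.1797, 0.0467]
tcp_rot: [[0.209, 0.978, 0.001], [0.978, -0.209, 0.0], [0.0, 0.001, -1.0]]
force: [0.9, 0.9, 0.1]
opening: 0.457
grasp_force: 30.0
```

```bash
python3 - <<'E'
from h import *
T=O+.0148*E0+.0003*F0
st();plan([(T+[0,0,.0315],-12)],step=20)
E
```

```text
t 6.9 pos [0.453  0.1797 0.0467] yaw -12.08 F [0.9 0.9 0.1] op 0.457 gf 30.0 j [  8.5  37.2 109.6  -0.   33.1  20.6]
[0.4522 0.1796 0.0315] 1 rows roll -0.0015 [[-0.3, -0.8, 15.2]]
```

Lower gently, then release with a moderate opening.

>>> move_arm --increments '[{"xyz": [0,-0.6,8],"roll": 0,"grip": 30},{"xyz": [0,0,5],"roll": 0,"grip": 30},{"xyz": [0,0,2],"roll": 0,"grip": 30},{"xyz": [0,0,0],"roll": 0,"grip": 30},{"xyz": [0,0,0],"roll": 0,"grip": 30}]'

```text
time_s: 7.32
position: [0.4516, 0.1803, 0.0313]
tcp_rot: [[0.208, 0.978, -0.0], [0.978, -0.208, -0.0], [-0.0, -0.0, -1.0]]
force: [-1.0, -0.6, 4.0]
opening: 0.453
grasp_force: 30.0
```

>>> move_arm --increments '[{"xyz": [0,0,0],"roll": 0,"grip": 30},{"xyz": [0,0,0],"roll": 0,"grip": 30}]'

```text
time_s: 7.48
position: [0.4516, 0.1803, 0.0313]
tcp_rot: [[0.208, 0.978, -0.0], [0.978, -0.208, -0.0], [-0.0, -0.0, -1.0]]
force: [-1.2, -0.9, 5.3]
opening: 0.456
grasp_force: 30.0
```

>>> move_arm --increments '[{"xyz": [0,0,0],"roll": 0,"grip": 75},{"xyz": [0,0,0],"roll": 0,"grip": 75},{"xyz": [0,0,0],"roll": 0,"grip": 75},{"xyz": [0,0,0],"roll": 0,"grip": 75},{"xyz": [0,0,0],"roll": 0,"grip": 75}]'

```text
time_s: 7.9
position: [0.4518, 0.1805, 0.0309]
tcp_rot: [[0.208, 0.978, -0.0], [0.978, -0.208, 0.0], [0.0, -0.0, -1.0]]
force: [0.6, 0.5, 0.5]
opening: 0.714
grasp_force: 0.0
```

>>> move_arm --increments '[{"xyz": [0,0,-15],"roll": 0,"grip": 75},{"xyz": [0,0,-41],"roll": 0,"grip": 75},{"xyz": [0,0,-41],"roll": 0,"grip": 0},{"xyz": [0,0,-41],"roll": 0,"grip": 0},{"xyz": [0,0,-41],"roll": 0,"grip": 0}]'

```text
time_s: 8.32
position: [0.4511, 0.1803, 0.2117]
tcp_rot: [[0.208, 0.978, -0.001], [0.978, -0.208, -0.0], [-0.0, -0.001, -1.0]]
force: [0.7, 0.7, -0.3]
opening: 0.604
grasp_force: 0.0
```

```bash
python3 - <<'E'
from h import *
st();plan([(O+.175*E0+[0,0,.25],-10.8)],step=38)
im,d=bot.capture("scene");save("s3.png",cv2.resize(im[150:260,230:410],None,fx=4,fy=4,interpolation=cv2.INTER_CUBIC))
E
```

```text
t 8.32 pos [0.4511 0.1803 0.2117] yaw -12.03 F [ 0.7  0.7 -0.3] op 0.604 gf 0.0 j [  8.6  20.5 102.3   0.   57.3  20.6]
[0.4825 0.3369 0.25  ] 5 rows roll -0.0043 [[31.9, -0.4, -7.7], [31.9, -0.3, -7.7], [31.9, -0.1, -7.7], [31.9, 0.0, -7.7], [31.9, 0.2, -7.7]]
```

View pics/s3.png

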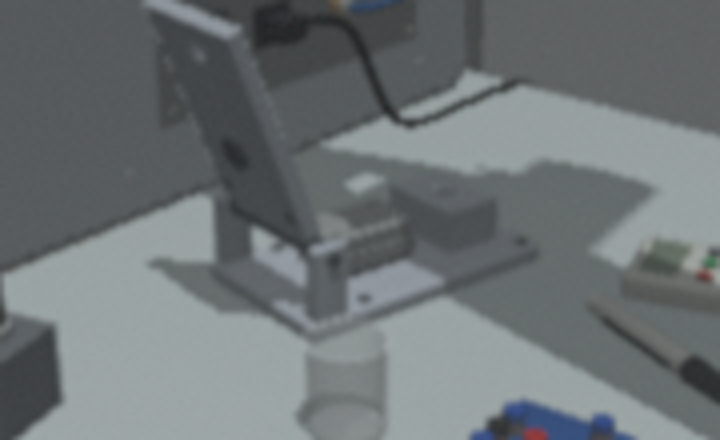

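The plates look stacked in line at about (375,240). Next I'll move past the lid with the fingers closed and look at the stack from above as the arm clears.

>>> move_arm --increments '[{"xyz": [32,0,-8],"roll": 0,"grip": 0},{"xyz": [32,0,0],"roll": 0,"grip": 0},{"xyz": [32,0,0],"roll": 0,"grip": 0},{"xyz": [32,0,0],"roll": 0,"grip": 0},{"xyz": [32,0,0],"roll": 0,"grip": 0}]'

```text
time_s: 8.78
position: [0.485, 0.3383, 0.2178]
tcp_rot: [[0.209, 0.978, -0.0], [0.978, -0.209, -0.0], [-0.0, -0.0, -1.0]]
force: [0.9, -0.8, 0.3]
opening: 0.186
grasp_force: 0.0
```

>>> move_arm --increments '[{"xyz": [0,0,0],"roll": -0.02,"grip": 0},{"xyz": [0,0,0],"roll": 0,"grip": 0},{"xyz": [0,0,0],"roll": 0,"grip": 0}]'

```text
time_s: 9.03
position: [0.4843, 0.3363, 0.2173]
tcp_rot: [[0.188, 0.982, -0.002], [0.982, -0.188, -0.001], [-0.002, -0.001, -1.0]]
force: [-0.5, 0.3, 1.1]
opening: 0.02
grasp_force: 0.0
```

```bash
python3 - <<'E'
from h import *
st()
im,d=bot.capture("top");np.save("top2.npy",d)
P=cloud("top",d);L=np.stack([(P-O)@E0,(P-O)@F0,P[:,2]],1)*1000
m=(abs(L[:,0]-15)<36)&(abs(L[:,1])<28)&(L[:,2]>33)&(L[:,2]<47)
C=np.cov(L[m,:2].T);print("cover",m.sum(),L[m].mean(0).round(1),cv2.minAreaRect(L[m,:2].astype(np.float32)),np.degrees(.5*np.arctan2(2*C[0,1],C[0,0]-C[1,1])))
P=cloud("top",np.load("top0.npy"));L=np.stack([(P-O)@E0,(P-O)@F0,P[:,2]],1)*1000
m=(L[:,0]>75)&(L[:,0]<160)&(abs(L[:,1])<60)&(L[:,2]>75)&(L[:,2]<230)
print("lid local range",np.percentile(L[m],[1,99],axis=0).round(1).tolist())
q=L[m];A=np.c_[q[:,2],np.ones(len(q))];print(np.linalg.lstsq(A,q[:,0],rcond=None)[0])
print("top edge",q[q[:,2]>183].mean(0))
p=bot.read_state()["position"];plan([(O+.175*E0+[0,0,.152],-10.8)],step=30)
c=im[150:250,220:400];save("t2.png",cv2.resize(c,None,fx=4,fy=4,interpolation=cv2.INTER_CUBIC))
E
```

```text
t 9.03 pos [0.4843 0.3363 0.2173] yaw -10.86 F [-0.5  0.3  1.1] op 0.02 gf 0.0 j [23.9 27.9 87.5 -0.  64.7 34.8]
cover 0 [nan nan nan] ((0.0, 0.0), (0.0, 0.0), 0.0) nan
lid local range [[76.8, -43.0, 76.8], [132.0, 42.6, 194.0]]
[ 0.43226314 42.32277906]
top edge [125.59100582   0.73021181 189.99921516]
[0.4825 0.3369 0.152 ] 3 rows roll -0.0007 [[0.2, -0.7, 21.8], [0.2, -0.7, 21.8], [0.2, -0.7, 21.8]]
  avg = a.mean(axis, **keepdims_kw)
  ret = um.true_divide(
<stdin>:6: RuntimeWarning: Degrees of freedom <= 0 for slice
  c *= np.true_divide(1, fact)
  c *= np.true_divide(1, fact)
<stdin>:6: RuntimeWarning: Mean of empty slice.
```

View pics/t2.png

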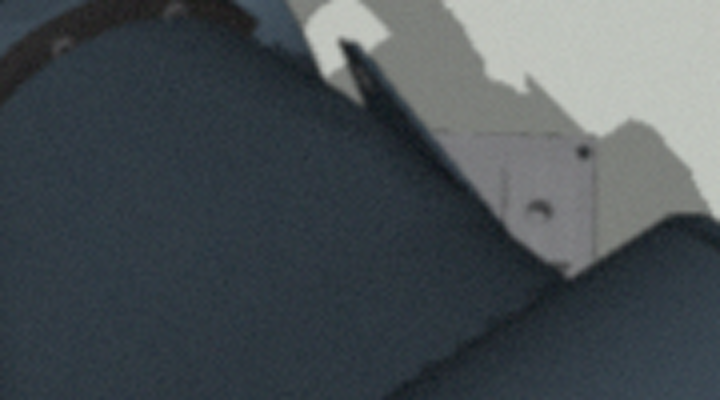

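>>> move_arm --increments '[{"xyz": [0,0,25],"roll": 0,"grip": 0},{"xyz": [0,0,25],"roll": 0,"grip": 0},{"xyz": [0,0,15],"roll": 0,"grip": 0},{"xyz": [0,0,0],"roll": 0,"grip": 0},{"xyz": [0,0,0],"roll": 0,"grip": 0}]'

```text
time_s: 9.5
position: [0.4846, 0.3355, 0.1525]
tcp_rot: [[0.191, 0.982, -0.002], [0.982, -0.191, -0.001], [-0.002, -0.002, -1.0]]
force: [-0.4, -0.9, -0.5]
opening: 0.01
grasp_force: 0.0
```

```bash
python3 - <<'E'
from h import *
s=st();print("local",((np.array(s["position"])-O)@E0*1000).round(1),((np.array(s["position"])-O)@F0*1000).round(1))
im,d=bot.capture("scene");P=cloud("scene",d);L=np.stack([(P-O)@E0,(P-O)@F0,P[:,2]],1)*1000
for a,b in((35,46),(20,34)):
    m=(abs(L[:,0]-15)<34)&(abs(L[:,1])<28)&(L[:,2]>a)&(L[:,2]<b);print(m.sum(),L[m].mean(0).round(1),np.percentile(L[m],[2,98],axis=0).round(1).tolist())
E
```

```text
t 9.5 pos [0.4846 0.3355 0.1525] yaw -10.98 F [-0.4 -0.9 -0.5] op 0.01 gf 0.0 j [23.8 32.6 91.  -0.  56.6 34.8]
local 174.0 -2.3
182 [16.3  7.  40.5] [[-10.1, -15.7, 35.8], [46.8, 23.2, 42.2]]
90 [12.5 22.  26.8] [[-13.3, 19.4, 20.2], [35.2, 24.6, 33.8]]
```

>>> move_arm --increments '[{"xyz": [-22,0,0],"roll": 0,"grip": 0},{"xyz": [-22,0,0],"roll": 0,"grip": 0},{"xyz": [-22,0,0],"roll": 0,"grip": 0},{"xyz": [-22,0,0],"roll": 0,"grip": 0},{"xyz": [-22,0,0],"roll": 0,"grip": 0}]'

```text
time_s: 9.97
position: [0.4658, 0.2284, 0.1551]
tcp_rot: [[0.189, 0.982, 0.005], [0.982, -0.189, 0.002], [0.003, 0.005, -1.0]]
force: [0.7, 0.8, -1.0]
opening: 0.004
grasp_force: 0.5
```

>>> move_arm --increments '[{"xyz": [-14,0,4],"roll": 0,"grip": 0},{"xyz": [-14,0,4],"roll": 0,"grip": 0},{"xyz": [-11,0,7],"roll": 0,"grip": 0},{"xyz": [-11,0,8],"roll": 0,"grip": 0},{"xyz": [-9,0,10],"roll": 0,"grip": 0}]'

```text
time_s: 10.38
position: [0.455, 0.1702, 0.122]
tcp_rot: [[0.19, 0.982, 0.005], [0.982, -0.19, 0.001], [0.002, 0.005, -1.0]]
force: [0.2, -1.2, -0.2]
opening: 0.004
grasp_force: 0.3
```

```bash
python3 - <<'E'
from h import *
s=st();print("local",((np.array(s["position"])-O)@E0*1000).round(1),((np.array(s["position"])-O)@F0*1000).round(1))
im,d=bot.capture("scene");P=cloud("scene",d);L=np.stack([(P-O)@E0,(P-O)@F0,P[:,2]],1)*1000
save("s4.png",cv2.resize(im[100:260,230:430],None,fx=3,fy=3,interpolation=cv2.INTER_CUBIC))
E
```

```text
t 10.38 pos [0.455  0.1702 0.122 ] yaw -10.94 F [ 0.2 -1.2 -0.2] op 0.004 gf 0.3 j [  7.3  28.8 107.5  -0.   43.4  18.2]
local 6.1 -4.3
```

View pics/s4.png

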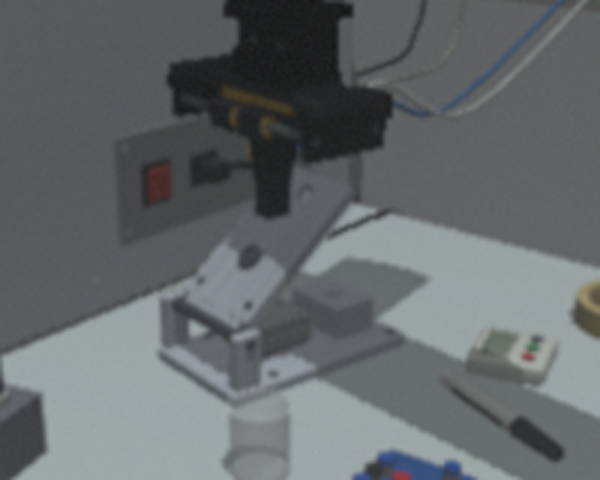

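The fingertips at (270,210) are pressing the lid's outer face, with the lid about halfway down. I'll continue along the arc.

>>> move_arm --increments '[{"xyz": [-9,0,12],"roll": 0,"grip": 0},{"xyz": [-8,0,16],"roll": 0,"grip": 0},{"xyz": [-5,0,14],"roll": 0,"grip": 0},{"xyz": [-2,0,10],"roll": 0,"grip": 0},{"xyz": [0,0,4],"roll": 0,"grip": 0}]'

```text
time_s: 10.85
position: [0.4496, 0.1469, 0.0644]
tcp_rot: [[0.19, 0.982, 0.001], [0.982, -0.19, -0.0], [0.0, 0.001, -1.0]]
force: [-0.1, -0.5, 2.6]
opening: 0.006
grasp_force: 1.2
```

>>> move_arm --increments '[{"xyz": [0,0,2],"roll": 0,"grip": 0},{"xyz": [0,0,1],"roll": 0,"grip": 0},{"xyz": [0,0,0],"roll": 0,"grip": 0},{"xyz": [0,0,0],"roll": 0,"grip": 0}]'

```text
time_s: 11.18
position: [0.4496, 0.1476, 0.0619]
tcp_rot: [[0.189, 0.982, 0.002], [0.982, -0.189, 0.0], [0.001, 0.002, -1.0]]
force: [0.3, -0.3, 2.0]
opening: 0.004
grasp_force: 1.1
```

```bash
python3 - <<'E'
from h import *
s=st();print("local",((np.array(s["position"])-O)@E0*1000).round(1),((np.array(s["position"])-O)@F0*1000).round(1))
E
```

```text
t 11.18 pos [0.4496 0.1476 0.0619] yaw -10.88 F [ 0.3 -0.3  2. ] op 0.004 gf 1.1 j [  4.6  34.9 111.3   0.   33.6  15.5]
local -17.1 -3.2
```

```bash
python3 - <<'E'
from h import *
s=bot.read_state();p=np.array(s["position"])
plan([(p+[0,0,.1],None),([.4893,.4258,.162],-54),([.4893,.4258,.057],-54)],step=36)
E
```

```text
[0.4496 0.1476 0.1619] 3 rows roll -0.0 [[0.0, 0.0, -33.3], [0.0, 0.0, -33.3], [0.0, 0.0, -33.3]]
[0.4893 0.4258 0.162 ] 8 rows roll 0.0941 [[35.1, -1.7, -0.0], [34.8, -5.0, -0.0], [34.1, -8.2, -0.0], [33.2, -11.4, -0.0], [32.0, -14.5, -0.0], [30.5, -17.4, -0.0], [28.7, -20.2, -0.0], [26.7, -22.8, -0.0]]
[0.4893 0.4258 0.057 ] 3 rows roll -0.0 [[0.0, 0.0, 35.0], [0.0, 0.0, 35.0], [0.0, 0.0, 35.0]]
```

>>> move_arm --increments '[{"xyz": [0,0,-33],"roll": 0,"grip": 0},{"xyz": [0,0,-33],"roll": 0,"grip": 60},{"xyz": [0,0,-34],"roll": 0,"grip": 60},{"xyz": [35.1,-1.7,0],"roll": 0.094,"grip": 60},{"xyz": [34.8,-5,0],"roll": 0.094,"grip": 60}]'

```text
time_s: 11.6
position: [0.4605, 0.2174, 0.1641]
tcp_rot: [[0.377, 0.926, 0.006], [0.926, -0.377, 0.002], [0.004, 0.005, -1.0]]
force: [-0.3, 0.4, 0.4]
opening: 0.224
grasp_force: 0.0
```

>>> move_arm --increments '[{"xyz": [34.1,-8.2,0],"roll": 0.094,"grip": 60},{"xyz": [33.2,-11.4,0],"roll": 0.094,"grip": 60},{"xyz": [32,-14.5,0],"roll": 0.094,"grip": 60},{"xyz": [30.5,-17.4,0],"roll": 0.094,"grip": 60},{"xyz": [28.7,-20.2,0],"roll": 0.094,"grip": 60}]'

```text
time_s: 12.02
position: [0.4827, 0.393, 0.1614]
tcp_rot: [[0.753, 0.658, -0.0], [0.658, -0.753, 0.001], [0.0, -0.001, -1.0]]
force: [1.2, -0.7, -0.4]
opening: 0.566
grasp_force: 0.0
```

>>> move_arm --increments '[{"xyz": [26.7,-22.8,0],"roll": 0.094,"grip": 60},{"xyz": [0,0,0],"roll": 0,"grip": 60},{"xyz": [0,0,0],"roll": 0,"grip": 60},{"xyz": [0,0,0],"roll": 0,"grip": 60}]'

```text
time_s: 12.35
position: [0.4872, 0.4253, 0.1608]
tcp_rot: [[0.808, 0.59, -0.001], [0.59, -0.808, -0.001], [-0.002, -0.0, -1.0]]
force: [-0.7, -0.8, -0.3]
opening: 0.599
grasp_force: 0.0
```

```bash
python3 - <<'E'
from h import *
st();plan([([.4893,.4258,.057],-54)],step=36)
im,d=bot.capture("top");np.save("top3.npy",d)
P=cloud("top",d);L=np.stack([(P-O)@E0,(P-O)@F0,P[:,2]],1)*1000
m=(L[:,0]>-95)&(L[:,0]<60)&(abs(L[:,1])<55)&(L[:,2]>45)&(L[:,2]<90)
print("lid",m.sum(),np.percentile(L[m],[2,98],axis=0).round(1).tolist())
q=L[m];print("plane",np.linalg.lstsq(np.c_[q[:,0]-75,np.ones(len(q))],q[:,2],rcond=None)[0])
c=im[150:250,270:420];save("t3.png",cv2.resize(c,None,fx=5,fy=5,interpolation=cv2.INTER_CUBIC))
E
```

```text
t 12.35 pos [0.4872 0.4253 0.1608] yaw -53.88 F [-0.7 -0.8 -0.3] op 0.599 gf 0.0 j [31.2 35.9 82.  -0.  62.2 85.1]
[0.4893 0.4258 0.057 ] 3 rows roll 0.0007 [[0.7, 0.3, 34.6], [0.7, 0.3, 34.6], [0.7, 0.3, 34.6]]
lid 2118 [[-71.8, -41.6, 55.4], [56.9, 42.3, 68.6]]
plane [-0.07289262 56.01550786]
```

View pics/t3.png

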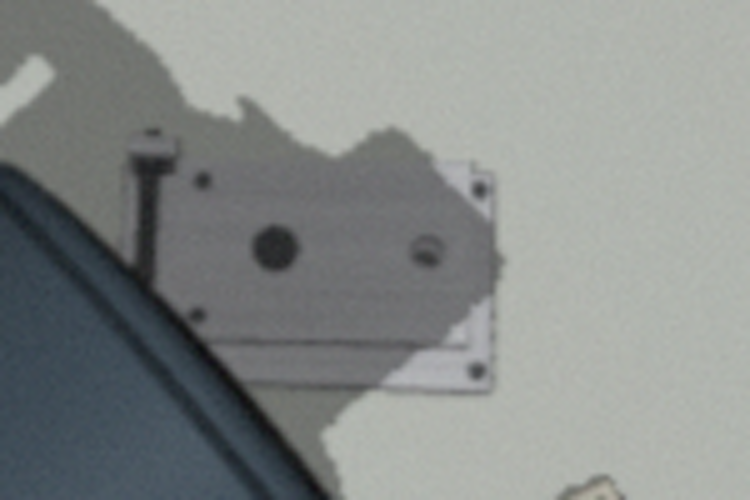

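The lid rests at about 0.07 rad over the plates, as expected. Its hole is at crop (428,250), which is full-image pixel (355.2,199.6). Now I'll grasp the pin.

>>> move_arm --increments '[{"xyz": [1,0,35],"roll": 0,"grip": 60},{"xyz": [0.5,0,30],"roll": 0,"grip": 60},{"xyz": [0,0,22],"roll": 0,"grip": 60},{"xyz": [0,0,0],"roll": 0,"grip": 60},{"xyz": [0,0,0],"roll": 0,"grip": 60}]'

```text
time_s: 12.82
position: [0.4887, 0.4246, 0.0732]
tcp_rot: [[0.81, 0.587, -0.003], [0.587, -0.81, -0.002], [-0.004, -0.0, -1.0]]
force: [-0.0, 1.0, 0.5]
opening: 0.607
grasp_force: 0.0
```

>>> move_arm --increments '[{"xyz": [0,0,0],"roll": 0,"grip": 60},{"xyz": [0,0,0],"roll": 0,"grip": 60}]'

```text
time_s: 12.98
position: [0.4909, 0.4267, 0.0762]
tcp_rot: [[0.809, 0.588, 0.003], [0.588, -0.809, 0.002], [0.004, 0.0, -1.0]]
force: [0.3, 0.4, -0.2]
opening: 0.602
grasp_force: 0.0
```

```bash
python3 - <<'E'
from h import *
st();print(onz("top",(355.2,199.6),.064),O-.0545*E0,((onz("top",(355.2,199.6),.064)-O)@E0,(onz("top",(355.2,199.6),.064)-O)@F0))
plan([([.4893,.4258,.0575],-54)],step=36)
im,d=bot.capture("top");
for l in("lid_hole","pin_grip"):print(l,[(c2w("top",r["at"]).round(4),round(r["conf"],2)) for r in bot.spot_in(l,"top")])
E
```

```text
t 12.98 pos [0.4909 0.4267 0.0762] yaw -54.01 F [ 0.3  0.4 -0.2] op 0.602 gf 0.0 j [31.2 42.3 84.7  0.  52.7 85.2]
[0.44029413 0.10988893 0.064     ] [0.43949369 0.11149114 0.        ] (np.float64(-0.055923841827253955), np.float64(-0.0010864848836597309))
[0.4893 0.4258 0.0575] 1 rows roll -0.0001 [[-1.8, -0.2, 18.7]]
lid_hole [(array([0.4488, 0.1731, 0.0629]), 0.85)]
pin_grip []
```

>>> move_arm --increments '[{"xyz": [-1,0,10],"roll": 0,"grip": 60},{"xyz": [0,0,8],"roll": 0,"grip": 60},{"xyz": [0,0,0],"roll": 0,"grip": 60},{"xyz": [0,0,0],"roll": 0,"grip": 60},{"xyz": [0,0,0],"roll": 0,"grip": 10}]'

```text
time_s: 13.55
position: [0.4884, 0.4257, 0.0555]
tcp_rot: [[0.809, 0.588, -0.001], [0.588, -0.809, -0.0], [-0.001, -0.0, -1.0]]
force: [-0.5, 0.1, 0.6]
opening: 0.577
grasp_force: 0.0
```

>>> move_arm --increments '[{"xyz": [0,0,0],"roll": 0,"grip": 10},{"xyz": [0,0,0],"roll": 0,"grip": 10},{"xyz": [0,0,0],"roll": 0,"grip": 10},{"xyz": [0,0,0],"roll": 0,"grip": 10},{"xyz": [0,0,0],"roll": 0,"grip": 10}]'

```text
time_s: 13.97
position: [0.4887, 0.4259, 0.0562]
tcp_rot: [[0.809, 0.588, 0.0], [0.588, -0.809, 0.0], [0.0, -0.0, -1.0]]
force: [-0.3, 1.1, -0.5]
opening: 0.228
grasp_force: 0.4
```

>>> move_arm --increments '[{"xyz": [0,0,0],"roll": 0,"grip": 10},{"xyz": [0,0,0],"roll": 0,"grip": 10},{"xyz": [0,0,0],"roll": 0,"grip": 10}]'

```text
time_s: 14.22
position: [0.4886, 0.426, 0.0562]
tcp_rot: [[0.809, 0.588, 0.0], [0.588, -0.809, 0.0], [0.0, -0.0, -1.0]]
force: [-0.1, -0.4, 1.6]
opening: 0.216
grasp_force: 30.0
```

>>> move_arm --increments '[{"xyz": [0,0,-10],"roll": 0,"grip": 10},{"xyz": [0,0,-20],"roll": 0,"grip": 10},{"xyz": [0,0,-25],"roll": 0,"grip": 10},{"xyz": [0,0,-20],"roll": 0,"grip": 10},{"xyz": [0,0,-10],"roll": 0,"grip": 10}]'

```text
time_s: 14.63
position: [0.4901, 0.4264, 0.1444]
tcp_rot: [[0.809, 0.588, 0.004], [0.588, -0.809, 0.002], [0.005, 0.001, -1.0]]
force: [0.7, 0.1, -0.5]
opening: 0.219
grasp_force: 30.0
```

>>> move_arm --increments '[{"xyz": [0,0,0],"roll": 0,"grip": 10},{"xyz": [0,0,0],"roll": 0,"grip": 10},{"xyz": [0,0,0],"roll": 0,"grip": 10}]'

```text
time_s: 14.88
position: [0.4877, 0.4251, 0.1398]
tcp_rot: [[0.809, 0.588, -0.002], [0.588, -0.809, -0.002], [-0.003, -0.0, -1.0]]
force: [-0.1, -0.2, -1.0]
opening: 0.22
grasp_force: 30.0
```

```bash
python3 - <<'E'
from h import *
s=st();p=np.array(s["position"])
im,d=bot.capture("scene");save("s5.png",im);np.save("scene5.npy",d)
T=O-.0548*E0-.0002*F0
r=bot.trace("pin","scene");
if r:
    P=cloud("scene",d,r[0]["mask"]);print(r[0]["conf"],len(P),np.percentile(P,[5,50,95],axis=0).round(4).tolist())
    for a in range(70,170,10):
        q=P[(P[:,2]>a/1e3)&(P[:,2]<(a+10)/1e3)]
        if len(q)>2:print(a,len(q),np.median(q,0).round(4))
plan([([T[0],T[1],.142],None)],step=38)
E
```

```text
t 14.88 pos [0.4877 0.4251 0.1398] yaw -53.97 F [-0.1 -0.2 -1. ] op 0.22 gf 30.0 j [31.2 37.4 82.8 -0.  59.9 85.2]
0.7 132 [[0.4751, 0.4202, 0.0961], [0.4826, 0.4291, 0.1186], [0.4883, 0.4351, 0.1387]]
90 16 [0.4832 0.4286 0.0968]
100 28 [0.4828 0.4295 0.1057]
110 27 [0.4831 0.4281 0.1153]
120 25 [0.4832 0.4296 0.1246]
130 34 [0.4777 0.4274 0.1362]
[0.4396 0.1112 0.142 ] 9 rows roll -0.0 [[-24.8, 25.1, -0.3], [-24.8, 25.1, -0.3], [-24.8, 25.1, -0.3], [-24.8, 25.1, -0.3], [-24.8, 25.1, -0.3], [-24.8, 25.1, -0.3], [-24.8, 25.1, -0.3], [-24.8, 25.1, -0.3], [-24.8, 25.1, -0.3]]
```

>>> move_arm --increments '[{"xyz": [-15,15,0],"roll": 0,"grip": 10},{"xyz": [-25,25,0],"roll": 0,"grip": 10},{"xyz": [-25,25,0],"roll": 0,"grip": 10},{"xyz": [-25,25,0],"roll": 0,"grip": 10},{"xyz": [-25,25,0],"roll": 0,"grip": 10}]'

```text
time_s: 15.4
position: [0.4621, 0.2636, 0.14]
tcp_rot: [[0.808, 0.589, -0.002], [0.589, -0.808, -0.001], [-0.002, -0.001, -1.0]]
force: [0.6, -0.4, -0.8]
opening: 0.219
grasp_force: 30.0
```

>>> move_arm --increments '[{"xyz": [-25,25,0],"roll": 0,"grip": 10},{"xyz": [-25,25,0],"roll": 0,"grip": 10},{"xyz": [-25,25,0],"roll": 0,"grip": 10},{"xyz": [-20,22,0],"roll": 0,"grip": 10},{"xyz": [-10,12,0],"roll": 0,"grip": 10}]'

```text
time_s: 15.82
position: [0.4407, 0.1125, 0.1402]
tcp_rot: [[0.81, 0.587, -0.004], [0.587, -0.81, -0.001], [-0.003, -0.001, -1.0]]
force: [0.3, 0.6, -0.7]
opening: 0.219
grasp_force: 30.0
```

>>> move_arm --increments '[{"xyz": [-3,2,0],"roll": 0,"grip": 10},{"xyz": [0,0,0],"roll": 0,"grip": 10},{"xyz": [0,0,0],"roll": 0,"grip": 10},{"xyz": [0,0,0],"roll": 0,"grip": 10},{"xyz": [0,0,0],"roll": 0,"grip": 10}]'

```text
time_s: 16.23
position: [0.4413, 0.1129, 0.1409]
tcp_rot: [[0.808, 0.59, 0.0], [0.59, -0.808, 0.0], [0.0, -0.0, -1.0]]
force: [0.0, 1.4, -1.1]
opening: 0.22
grasp_force: 30.0
```

```bash
python3 - <<'E'
from h import *
s=st();T=O-.0548*E0-.0002*F0;plan([([T[0],T[1],.122],None)],step=38)
im,d=bot.capture("scene");np.save("scene6.npy",d)
save("s6.png",cv2.resize(im[150:240,290:400],None,fx=7,fy=6.5,interpolation=cv2.INTER_CUBIC))
for l in("pin","lid_hole"):
    for r in bot.trace(l,"scene")[:1]:
        P=cloud("scene",d,r["mask"]);print(l,r["conf"],len(P))
        for a in range(50,170,10):
            q=P[(P[:,2]>a/1e3)&(P[:,2]<(a+10)/1e3)]
            if len(q)>2:print(a,len(q),np.median(q,0).round(4))
E
```

```text
t 16.23 pos [0.4413 0.1129 0.1409] yaw -53.87 F [ 0.   1.4 -1.1] op 0.22 gf 30.0 j [  0.2  25.2 110.6   0.   44.3  54.1]
[0.4396 0.1112 0.122 ] 1 rows roll -0.0 [[-2.4, 0.4, 18.9]]
pin 0.57 85
90 7 [0.4398 0.1178 0.0971]
100 15 [0.4391 0.1184 0.1051]
110 21 [0.438  0.1181 0.1142]
120 18 [0.4377 0.1186 0.1248]
130 18 [0.4356 0.1228 0.1368]
lid_hole 0.91 1192
50 466 [0.446  0.2197 0.0579]
60 683 [0.4397 0.1481 0.0638]
```

View pics/s6.png

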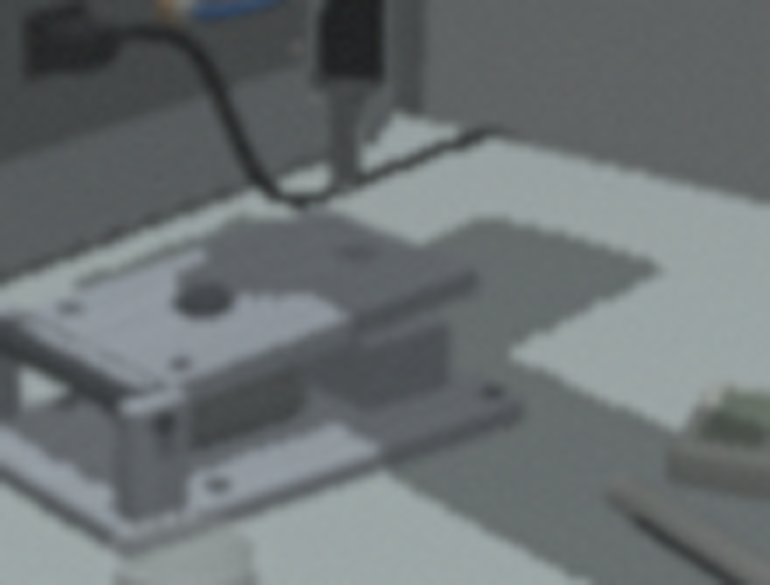

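```bash
python3 - <<'E'
from h import *
print("hole",onz("scene",(340.3,188.0),.064))
p=np.array(bot.read_state()["position"])
print("pred pin axis px",proj("scene",[[p[0],p[1],.1],[p[0],p[1],.093]]),"obs ~ col 339.2")
print("pred hole px",proj("scene",[[.4396,.1112,.064]]),proj("top",[[.4396,.1112,.064]]),"obs 340.3,188.0 / 355.2,199.6")
d=np.load("scene6.npy");im=cv2.imread("pics/s6.png")
g=cv2.cvtColor(im,cv2.COLOR_BGR2GRAY)
print(cv2.resize(g,(110,90),interpolation=cv2.INTER_AREA)[18:29,40:60])
E
```

```text
hole [0.4402465  0.10858192 0.064     ]
pred pin axis px [[339.27000849 175.09275493]
 [339.22094017 177.7019989 ]] obs ~ col 339.2
pred hole px [[339.8663351  188.35103733]] [[354.69104877 199.97494354]] obs 340.3,188.0 / 355.2,199.6
[[ 91  90  92  91  90  91  85  76  70  71  75  85  90  88  91 108 136 140
  132 127]
 [ 91  91  90  91  91  91  88  76  70  71  78  90  91  89 102 127 150 156
  154 153]
 [ 90  91  90  92  90  91  88  77  70  72  80  93  89  93 122 148 157 158
  159 159]
 [ 91  91  92  91  91  92  88  77  70  70  80  95  97 105 138 156 159 159
  159 159]
 [ 92  91  91  89  90  90  85  76  71  70  79 103 122 134 150 158 160 159
  155 146]
 [ 91  91  89  88  87  86  81  74  73  71  79 110 141 154 157 154 151 146
  129 111]
 [ 90  87  83  82  85  88  87  77  72  71  80 112 146 154 148 130 118 109
   91  84]
 [ 87  84  88  93 103 117 112  89  73  70  78 106 134 129 113  92  85  84
   89 110]
 [ 91 100 118 129 137 146 134 100  76  71  74  86 100  91  84  89 108 120
  130 145]
 [116 134 149 155 157 157 140 102  79  75  74  71  79  89 111 128 144 152
  155 158]
 [128 146 152 153 154 149 124  91  83  88  87  91 112 129 146 154 159 159
  161 159]]
```

>>> move_arm --increments '[{"xyz": [-3,1,10],"roll": 0,"grip": 10},{"xyz": [0,0,10],"roll": 0,"grip": 10},{"xyz": [0,0,3],"roll": 0,"grip": 10},{"xyz": [0,0,0],"roll": 0,"grip": 10},{"xyz": [0,0,0],"roll": 0,"grip": 10}]'

```text
time_s: 16.8
position: [0.4395, 0.1095, 0.1181]
tcp_rot: [[0.808, 0.589, -0.0], [0.589, -0.808, 0.0], [-0.0, -0.0, -1.0]]
force: [-0.1, 0.3, -0.7]
opening: 0.222
grasp_force: 30.0
```

>>> move_arm --increments '[{"xyz": [0,0,0],"roll": 0,"grip": 10},{"xyz": [0,0,0],"roll": 0,"grip": 10},{"xyz": [0,0,0],"roll": 0,"grip": 10}]'

```text
time_s: 17.05
position: [0.4397, 0.1093, 0.1184]
tcp_rot: [[0.809, 0.588, 0.001], [0.588, -0.809, -0.0], [0.001, 0.001, -1.0]]
force: [0.3, 0.3, -1.3]
opening: 0.222
grasp_force: 30.0
```

>>> move_arm --increments '[{"xyz": [0.3,-0.8,3],"roll": 0,"grip": 10},{"xyz": [0,0,3],"roll": 0,"grip": 10},{"xyz": [0,0,2],"roll": 0,"grip": 10},{"xyz": [0,0,2],"roll": 0,"grip": 10},{"xyz": [0,0,0],"roll": 0,"grip": 10}]'

```text
time_s: 17.47
position: [0.4386, 0.1101, 0.1075]
tcp_rot: [[0.809, 0.588, -0.001], [0.588, -0.809, 0.0], [-0.001, -0.001, -1.0]]
force: [0.4, 0.6, -0.8]
opening: 0.222
grasp_force: 30.0
```

>>> move_arm --increments '[{"xyz": [0,0,2],"roll": 0,"grip": 10},{"xyz": [0,0,2],"roll": 0,"grip": 10},{"xyz": [0,0,0],"roll": 0,"grip": 10},{"xyz": [0,0,0],"roll": 0,"grip": 10}]'

```text
time_s: 17.8
position: [0.4387, 0.1101, 0.1038]
tcp_rot: [[0.809, 0.588, -0.001], [0.588, -0.809, 0.0], [-0.001, -0.001, -1.0]]
force: [-0.7, 0.1, -1.0]
opening: 0.219
grasp_force: 30.0
```

>>> move_arm --increments '[{"xyz": [0.4,0.3,4],"roll": 0,"grip": 10},{"xyz": [0,0,4],"roll": 0,"grip": 10},{"xyz": [0,0,3],"roll": 0,"grip": 10},{"xyz": [0,0,0],"roll": 0,"grip": 10},{"xyz": [0,0,0],"roll": 0,"grip": 10}]'

```text
time_s: 18.22
position: [0.4389, 0.1102, 0.0926]
tcp_rot: [[0.809, 0.588, -0.002], [0.588, -0.809, 0.0], [-0.001, -0.001, -1.0]]
force: [-2.6, 0.9, 0.1]
opening: 0.221
grasp_force: 30.0
```

>>> move_arm --increments '[{"xyz": [0,0,2],"roll": 0,"grip": 10},{"xyz": [0,0,2],"roll": 0,"grip": 10},{"xyz": [0,0,2],"roll": 0,"grip": 10},{"xyz": [0,0,0],"roll": 0,"grip": 10},{"xyz": [0,0,0],"roll": 0,"grip": 10}]'

```text
time_s: 18.63
position: [0.4391, 0.1101, 0.0868]
tcp_rot: [[0.809, 0.588, -0.001], [0.588, -0.809, 0.0], [-0.001, -0.001, -1.0]]
force: [-3.6, -0.3, -0.3]
opening: 0.218
grasp_force: 30.0
```

>>> move_arm --increments '[{"xyz": [-0.8,-0.6,0],"roll": 0,"grip": 10},{"xyz": [0,0,2],"roll": 0,"grip": 10},{"xyz": [0,0,2],"roll": 0,"grip": 10},{"xyz": [0,0,0],"roll": 0,"grip": 10},{"xyz": [0,0,0],"roll": 0,"grip": 10}]'

```text
time_s: 19.05
position: [0.4387, 0.1101, 0.0828]
tcp_rot: [[0.809, 0.588, -0.0], [0.588, -0.809, -0.0], [-0.0, -0.0, -1.0]]
force: [-3.0, 1.2, -1.9]
opening: 0.219
grasp_force: 30.0
```

>>> move_arm --increments '[{"xyz": [-0.7,-0.5,2],"roll": 0,"grip": 10},{"xyz": [0,0,3],"roll": 0,"grip": 10},{"xyz": [0,0,3],"roll": 0,"grip": 10},{"xyz": [0,0,0],"roll": 0,"grip": 10},{"xyz": [0,0,0],"roll": 0,"grip": 10}]'

```text
time_s: 19.47
position: [0.4382, 0.11, 0.0748]
tcp_rot: [[0.809, 0.588, 0.001], [0.588, -0.809, -0.0], [0.0, 0.0, -1.0]]
force: [-1.3, 0.8, -1.5]
opening: 0.22
grasp_force: 30.0
```

>>> move_arm --increments '[{"xyz": [0,0,2],"roll": 0,"grip": 10},{"xyz": [0,0,2],"roll": 0,"grip": 10},{"xyz": [0,0,2],"roll": 0,"grip": 10},{"xyz": [0,0,0],"roll": 0,"grip": 10},{"xyz": [0,0,0],"roll": 0,"grip": 10}]'

```text
time_s: 19.88
position: [0.4382, 0.1099, 0.069]
tcp_rot: [[0.809, 0.588, 0.001], [0.588, -0.809, -0.0], [0.0, 0.001, -1.0]]
force: [-0.7, -1.2, 0.1]
opening: 0.221
grasp_force: 30.0
```

>>> move_arm --increments '[{"xyz": [0,0,1.5],"roll": 0,"grip": 10},{"xyz": [0,0,1.5],"roll": 0,"grip": 10},{"xyz": [0,0,1],"roll": 0,"grip": 10},{"xyz": [0,0,0],"roll": 0,"grip": 10},{"xyz": [0,0,0],"roll": 0,"grip": 10}]'

```text
time_s: 20.3
position: [0.4381, 0.11, 0.065]
tcp_rot: [[0.809, 0.588, 0.001], [0.588, -0.809, -0.0], [0.0, 0.0, -1.0]]
force: [-1.4, -1.3, 1.8]
opening: 0.224
grasp_force: 30.0
```

>>> move_arm --increments '[{"xyz": [0,0,0.5],"roll": 0,"grip": 10},{"xyz": [0,0,0.5],"roll": 0,"grip": 10},{"xyz": [0,0,0],"roll": 0,"grip": 10},{"xyz": [0,0,0],"roll": 0,"grip": 10}]'

```text
time_s: 20.63
position: [0.438, 0.11, 0.0642]
tcp_rot: [[0.809, 0.588, 0.001], [0.588, -0.809, -0.0], [0.0, 0.0, -1.0]]
force: [-0.7, -2.5, 3.9]
opening: 0.22
grasp_force: 30.0
```

>>> move_arm --increments '[{"xyz": [0,0,0.5],"roll": 0,"grip": 10},{"xyz": [0,0,0.5],"roll": 0,"grip": 10},{"xyz": [0,0,0],"roll": 0,"grip": 10},{"xyz": [0,0,0],"roll": 0,"grip": 10}]'

```text
time_s: 20.97
position: [0.438, 0.11, 0.0639]
tcp_rot: [[0.809, 0.588, 0.001], [0.588, -0.809, -0.0], [0.001, 0.001, -1.0]]
force: [-2.6, -2.5, 12.2]
opening: 0.22
grasp_force: 30.0
```

>>> move_arm --increments '[{"xyz": [0,0,0.5],"roll": 0,"grip": 10},{"xyz": [0,0,0],"roll": 0,"grip": 10},{"xyz": [0,0,0],"roll": 0,"grip": 10}]'

```text
time_s: 21.22
position: [0.438, 0.11, 0.0638]
tcp_rot: [[0.809, 0.588, 0.001], [0.588, -0.809, -0.0], [0.001, 0.001, -1.0]]
force: [-3.2, -2.1, 17.1]
opening: 0.221
grasp_force: 30.0
```

>>> move_arm --increments '[{"xyz": [0,0,-0.3],"roll": 0,"grip": 10},{"xyz": [0,0,0],"roll": 0,"grip": 10},{"xyz": [0,0,0],"roll": 0,"grip": 10}]'

```text
time_s: 21.47
position: [0.438, 0.11, 0.0639]
tcp_rot: [[0.809, 0.588, 0.001], [0.588, -0.809, -0.0], [0.001, 0.001, -1.0]]
force: [-2.9, -2.9, 14.3]
opening: 0.224
grasp_force: 30.0
```

```bash
python3 - <<'E'
from h import *
st();im,d=bot.capture("scene");P=cloud("scene",d);L=np.stack([(P-O)@E0,(P-O)@F0,P[:,2]],1)*1000
m=(L[:,0]>-70)&(L[:,0]<60)&(abs(L[:,1])<40)&(L[:,2]>48)&(L[:,2]<72)&(abs(L[:,0]-15)>13)&(abs(L[:,0]+55)>18)
q=L[m];print(m.sum(),np.linalg.lstsq(np.c_[q[:,0]-75,np.ones(len(q))],q[:,2],rcond=None)[0])
save("s7.png",cv2.resize(im[110:260,220:420],None,fx=4,fy=4,interpolation=cv2.INTER_CUBIC)[:600])
E
```

```text
t 21.47 pos [0.438  0.11   0.0639] yaw -53.96 F [-2.9 -2.9 14.3] op 0.224 gf 30.0 j [-1.000e-01  3.390e+01  1.143e+02 -0.000e+00  3.180e+01  5.390e+01]
373 [-9.69205186e-04  5.70194406e+01]
```

View pics/s7.png

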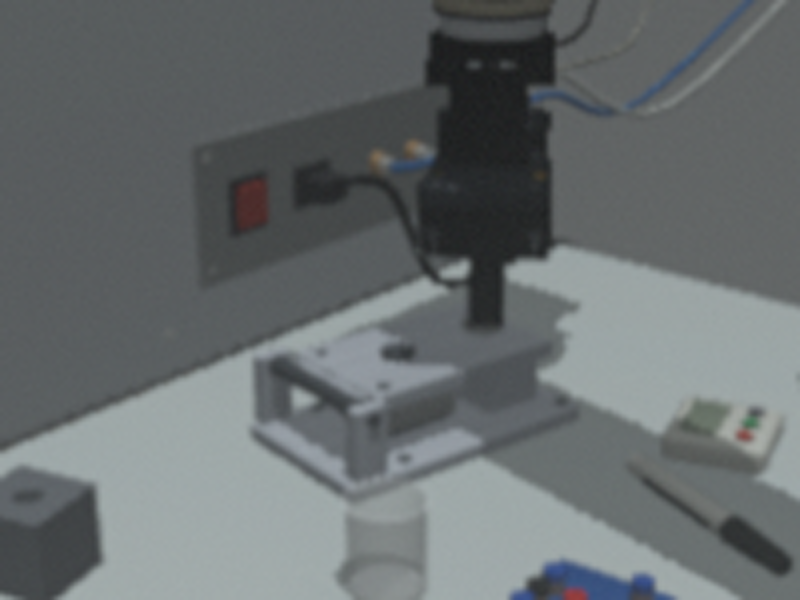

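The lid is level (fitted slope 0.001), with the collar pressed on it at (485,325) and a steady push of about 14 N. The beaker hasn't moved. Handing in now.

```bash
python3 -c "
from rig import bot
print(bot.hand_in())"
```

```text
the job is handed in; nothing more can be done
None
```

The job is handed in: the plates are stacked, the lid is fully shut, and the pin is through the lid into the base hole, still gripped and pressing down with about 14 N; the beaker and jar were not touched.

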